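# Complete the set and tip it into the wash basket

## Task

One of the four milled bearing blocks of this set is missing from the tip tray: it is in one of the three lidded tubs. Find it and lay it in the tray with the other three, then lift the tray by its handle until all four slide into the wash basket, and lower it gently back down onto its rests. Leave every tub closed with its lid, what else is in them inside, and the other things on the bench where they are.

Things in the scene. Friction and masses are not known exactly. Their poses are not given: they have to be found in the camera images.
- tray (a joint): tilt of the tip tray about its hinge pin, rad: 0 = down level on its two rubber rests, growing as the handle end is lifted, stop at 1.0. The hinge turns freely: the tray (0.5 kg) falls back by its own weight when let go, so it must be held while up. The blocks begin to slide at a tilt between 0.4 and 0.65 rad, depending on the friction
- tray_handle (a point): middle of the tray's handle: a straight round bar 12 mm thick, about 100 mm long, parallel to the hinge pin, on two end arms 38 mm clear of the tray's back wall; it can turn between the fingers as the tray tilts. 112 mm above the bench and 220 mm behind the hinge when the tray is down; moves with the tray. x level towards the hinge and basket, y along the bar, z up when the tray is down
- tray_hinge (a point): middle of the hinge pin, 98 mm above the bench, near the tray's open pouring lip; does not move in a run. x points level from the tray to the basket, y along the pin. The handle rises in an arc about this pin
- tray_floor (a point): middle of the tray's floor (top face, 104 mm above the bench when level): inner floor 172 mm from the back wall to the hinge plus a 30 mm lip beyond it, 140 mm wide, walls 28 mm high on both sides and at the back, open at the lip; dark sheet steel 3 mm thick. Moves with the tray; x towards the basket, y across, z up when level. Three blocks stand in the half nearer the lip at the start; the half nearer the handle (x from -0.08 to 0.0) is free
- basket_near (a point): point at bench height straight below the edge of the pouring lip, inside the open wire wash basket, which is fixed to the stand: the basket reaches from 15 mm behind this point (towards the tray) to 155 mm beyond it along x, 105 mm to each side along y, rim 66 mm and floor 6 mm above the bench. Axes as the tray hinge's. The tray's lip passes over the rim
- block_a_center (a point): an aluminium bearing block, all four alike: flange 46 x 22 x 8 mm with a boss 26 x 22 x 18 mm centred on it, 26 mm high in all, 52 g, with a dark bore across the 22 mm width; it stands on its flange at the start. Point: centre of the block, 13 mm above its underside; its x axis runs along the 46 mm, z up. In the tray at the start
- block_b_center (a point): an aluminium bearing block, all four alike: flange 46 x 22 x 8 mm with a boss 26 x 22 x 18 mm centred on it, 26 mm high in all, 52 g, with a dark bore across the 22 mm width; it stands on its flange at the start. Point: centre of the block, 13 mm above its underside; its x axis runs along the 46 mm, z up. In the tray at the start
- block_c_center (a point): an aluminium bearing block, all four alike: flange 46 x 22 x 8 mm with a boss 26 x 22 x 18 mm centred on it, 26 mm high in all, 52 g, with a dark bore across the 22 mm width; it stands on its flange at the start. Point: centre of the block, 13 mm above its underside; its x axis runs along the 46 mm, z up. In the tray at the start
- block_d_center (a point): an aluminium bearing block, all four alike: flange 46 x 22 x 8 mm with a boss 26 x 22 x 18 mm centred on it, 26 mm high in all, 52 g, with a dark bore across the 22 mm width; it stands on its flange at the start. Point: centre of the block, 13 mm above its underside; its x axis runs along the 46 mm, z up. This is the missing fourth: it stands in one of the closed tubs, within 12 mm of its middle, turned any way
- collet_nut_center (a point): centre of a dark steel collet nut (ring 42 mm wide, 20 mm high) that lies in another of the tubs and stays there; the third tub is empty
- tub1_rim (a point): centre of the mouth of a round grey plastic tub, all three alike: 116 mm wide, 50 mm high, 110 mm wide inside, wall 3 mm, floor 4 mm thick, 0.35 kg, standing loose on a 2 mm rubber mat, so that the mouth is 52 mm above the bench; z up
- tub2_rim (a point): centre of the mouth of a round grey plastic tub, all three alike: 116 mm wide, 50 mm high, 110 mm wide inside, wall 3 mm, floor 4 mm thick, 0.35 kg, standing loose on a 2 mm rubber mat, so that the mouth is 52 mm above the bench; z up
- tub3_rim (a point): centre of the mouth of a round grey plastic tub, all three alike: 116 mm wide, 50 mm high, 110 mm wide inside, wall 3 mm, floor 4 mm thick, 0.35 kg, standing loose on a 2 mm rubber mat, so that the mouth is 52 mm above the bench; z up
- lid1_knob (a point): grip point on the knob of a loose lift-off lid, one on each tub, all alike (70 g) and free to come off straight up: knob 22 mm thick, 30 mm tall, this point on its axis 20 mm above the lid's plate and 10 mm below the knob's top. Plate 120 mm wide and 4 mm thick; under it a tapered plug 8 mm deep (100 mm wide, 92 at its foot) fits loosely in the tub's mouth. On a tub the point is 24 mm above the tub's rim; laid on the bench it is 32 mm above the bench. z up
- lid2_knob (a point): grip point on the knob of a loose lift-off lid, one on each tub, all alike (70 g) and free to come off straight up: knob 22 mm thick, 30 mm tall, this point on its axis 20 mm above the lid's plate and 10 mm below the knob's top. Plate 120 mm wide and 4 mm thick; under it a tapered plug 8 mm deep (100 mm wide, 92 at its foot) fits loosely in the tub's mouth. On a tub the point is 24 mm above the tub's rim; laid on the bench it is 32 mm above the bench. z up
- lid3_knob (a point): grip point on the knob of a loose lift-off lid, one on each tub, all alike (70 g) and free to come off straight up: knob 22 mm thick, 30 mm tall, this point on its axis 20 mm above the lid's plate and 10 mm below the knob's top. Plate 120 mm wide and 4 mm thick; under it a tapered plug 8 mm deep (100 mm wide, 92 at its foot) fits loosely in the tub's mouth. On a tub the point is 24 mm above the tub's rim; laid on the bench it is 32 mm above the bench. z up
- oil_bottle: bystander: white oil bottle, 54 mm wide and 140 mm high, left of the tray; origin at the centre of its underside; leave it where it is
- chip_brush: bystander: bench brush 200 mm long, at the near right; origin at the centre of its underside; leave it where it is
- strap_clamp: bystander: steel strap clamp 90 x 30 x 20 mm, lying between the tray and the tubs on the near side; origin at the centre of its underside; leave it where it is
There are look-alikes about, which are no part of the job. What is shaped like the part that bears tub3_rim but orange is not meant. Leave any red look-alike of the part that bears block_b_center alone.

How it is judged:
By the outcome, as a careful person would: the job done as asked, in the order asked, and still so for the second after the job is handed in, with the robot touching nothing.
It also fails if it takes over 72 s, if anything falls off the work surface, if the arm or the gripper's body presses on something with over 40 N, if the wrist force passes 120 N, or if a joint passes its speed limit or range.

## Robot

A 7-joint arm with a two-finger parallel gripper is mounted at the origin on the work surface. World frame = base frame: x ahead of the robot, y to its left, z up, the work surface at z = 0. Lengths are in m, angles in rad, forces in N, time in s.
With the tool pointing down it reaches from about 0.425 to 0.975 m from the base axis. Payload 16.7 kg.
Tool frame: the origin (TCP) lies midway between the tips of the shut fingers; the grasp point (between the pads) lies 19 mm behind it; z points along the fingers, x is the direction in which the jaws open and shut, and the axes are right-handed (so a half turn about z gives the same grasp; the last joint's range is limited). The gripper opens to 85 mm and grips with 20 to 120 N. Pads are 22 mm wide; open, the fingers measure 114 mm over their backs; the gripper's body (76 mm by 85 mm) begins 54 mm behind the grasp point. The pads swing forward as they close: fully open they stand 13 mm farther back than shut.
Start: joints at [-1.323, 0.426, 0.074, 1.606, -0.034, 1.111, -0.067], TCP at [0.261, 0.622, 0.231] pointing down, gripper open.
Joint ranges: [-2.85, 2.85], [-0.5, 2.14], [-1.23, 1.37], [0.21, 2.46], [-1.02, 4.16], [0.16, 2.05], [-2.73, 2.73]. Speed limits (rad/s): [1.89, 1.89, 2.39, 2.39, 3.01, 3.01, 3.01].

## Interface

Orientations are given as a unit quaternion [x, y, z, w].
In Python, from plant import ctrl, grab_frame, calibration gives the robot as it stands. The module is installed in compiled form; this text tells all that it offers.
- The arm moves only by the tool move_arm, never from a script. Its arguments are lists of equal length, an entry for each row: "claw": the opening in per cent of the stroke, from 0 (shut) to 100 (fully open); "translation": the shift along the tool's x, y, z in mm, a list of three; "spin": the turn about the tool's z in degrees. In form: {"claw": [claw, ...], "translation": [[tx, ty, tz], ...], "spin": [spin, ...]}. A call has 1 to 12 rows; each row shifts and turns the commanded pose from where the row before left it, along the tool's axes as they then stand; what a row does not reach is not made up. A row lasts 1/12 s, in which the tool goes at most 41.7 mm and 7.16 degrees, less where a joint would pass 70% of its speed; a pose out of reach is approached as far as the arm can. A call is refused whole if a number of a shift passes 41.7 or a number of a turn 7.16, either way. A call with a gripper value outside its range is refused whole. The fingers move at their own pace and stop on an object; "force" is the grip in N (left out, the last holds). Time passes only in rows, so rows that do not move let the fingers close. It gives the time, the measured TCP pose, the force and the opening at its end, in the units of the state.
- ctrl.get_obs(): the state, without advancing time (a new reading comes with each control period).
- grab_frame(name): name is "scene" or "side" or "wrist"; returns the picture (400x640x3 uint8, red, green, blue); there is no depth.
- calibration(name): a dict with "fx", "fy", "cx", "cy" (pixels), "pose" (4x4, takes a point from camera to world coordinates); the wrist camera has in their place "hand_eye" (4x4, takes a point from camera to tool coordinates, whose origin is the TCP and whose axes are the tool frame's). Camera axes: x right, y down, z forward; pixel columns grow to the right and rows downward; lengths in m; the calibration is good to about 2 mm. The wrist camera is an equidistant fisheye: a pixel r from the principal point sees the ray r / f radians off the axis. A picture is of the moment at which its call begins: read the wrist's pose just before it. calibration takes no time and is no camera call.
- ctrl.finish_job(): hands the job in, once; it reports no verdict.
The state is a dict: "time": time; "q": joint angles; "dq": joint speeds; "tau": joint torques, N m; "tool_pos": TCP position; "tool_rot": TCP orientation; "contact_force": force on the tool from outside, world axes, zero at the start; "torque": the same for the moment, N m; "grip_width": opening from 0.0 (shut) to 1.0 (fully open).
Only numpy, scipy, OpenCV 4.12 (cv2) and the standard library are available. Lean on these libraries where they do the work, as an engineer would, in place of code of your own. Each camera call takes 0.05 s, during which the arm holds its last target. There are 200 camera calls.

## Working session

There is one attempt and no reset: what is moved stays moved. The work goes in short steps, Python scripts to look and compute and a tool call to move; the robot and the scene stay as the last step left them, time stands still between calls to the robot, and variables do not carry over. Pictures are saved under pics/ and viewed, on a budget of 10 in all, crops included, one or two more only if the job needs it, and the job is handed in when it is done.

Besides the shell and the picture viewer there is one more tool, called after ">>>" as a command line: name --pt "numbers of a row" for each row, then --argument value for the rest. move_arm: Moves the arm, as the interface text tells. Its arguments: {"type":"object","properties":{"claw":{"type":"array","items":{"type":"number"}},"translation":{"type":"array","items":{"type":"array","items":{"type":"number"}}},"spin":{"type":"array","items":{"type":"number"}},"force":{"type":"number"}},"required":["claw","translation","spin"]}

```bash
mkdir -p pics
cat > h.py <<'E'
import numpy as np, cv2
from plant import ctrl, grab_frame, calibration
from scipy.spatial.transform import Rotation as R
def save(name,fn,crop=None,scale=1):
    im=grab_frame(name); cv2.imwrite('pics/raw_'+fn,im[:,:,::-1])
    if crop: im=im[crop[1]:crop[3],crop[0]:crop[2]]
    if scale!=1: im=cv2.resize(im,None,fx=scale,fy=scale,interpolation=cv2.INTER_CUBIC)
    cv2.imwrite('pics/'+fn,im[:,:,::-1])
def pix(name,u,v):
    c=calibration(name); return c,np.array([(u-c['cx'])/c['fx'],(v-c['cy'])/c['fy'],1.0])
def ray(name,u,v):
    c,d=pix(name,u,v); T=np.array(c['pose']); d=T[:3,:3]@d
    return T[:3,3],d/np.linalg.norm(d)
def atz(name,u,v,z):
    o,d=ray(name,u,v); return o+d*(z-o[2])/d[2]
def tri(rays):
    A=0;b=0
    for o,d in rays:
        P=np.eye(3)-np.outer(d,d);A=A+P;b=b+P@o
    p=np.linalg.solve(A,b); return p,[np.linalg.norm((np.eye(3)-np.outer(d,d))@(p-o)) for o,d in rays]
def wray(u,v,pos,rot):
    c=calibration('wrist'); x=(u-c['cx'])/c['fx'];y=(v-c['cy'])/c['fy'];r=np.hypot(x,y)
    d=np.array([x/r*np.sin(r),y/r*np.sin(r),np.cos(r)]) if r>1e-9 else np.array([0,0,1.])
    H=np.array(c['hand_eye']);Rt=R.from_quat(rot).as_matrix()
    return Rt@H[:3,3]+np.array(pos),Rt@H[:3,:3]@d
def proj(name,p):
    c=calibration(name);T=np.linalg.inv(np.array(c['pose']));q=T[:3,:3]@p+T[:3,3]
    return c['fx']*q[0]/q[2]+c['cx'],c['fy']*q[1]/q[2]+c['cy']
E
python3 - <<'E'
from h import *
np.set_printoptions(precision=4,suppress=True)
a=grab_frame('scene');b=grab_frame('side')
cv2.imwrite('pics/s.png',a[:,:,::-1]);cv2.imwrite('pics/d.png',b[:,:,::-1])
for n in('scene','side','wrist'):print(n,calibration(n))
print(ctrl.get_obs())
E
```

```text
scene {'fx': 441.6693130657981, 'fy': 441.6693130657981, 'cx': 314.6058910754454, 'cy': 210.2370823090317, 'pose': array([[-0.8071,  0.4275, -0.4072,  1.0585],
       [ 0.5904,  0.5787, -0.5626,  0.7207],
       [-0.0048, -0.6945, -0.7195,  0.9677],
       [ 0.    ,  0.    ,  0.    ,  1.    ]])}
side {'fx': 483.91464337647074, 'fy': 483.91464337647074, 'cx': 317.14847797459055, 'cy': 198.00544025587587, 'pose': array([[-0.926 , -0.2878,  0.2443,  0.1776],
       [-0.3775,  0.712 , -0.5921,  0.9748],
       [-0.0035, -0.6405, -0.768 ,  1.3122],
       [ 0.    ,  0.    ,  0.    ,  1.    ]])}
wrist {'fx': 309.70691628693146, 'fy': 309.70691628693146, 'cx': 319.11915304207093, 'cy': 201.79048568785402, 'hand_eye': array([[ 1.    ,  0.0011, -0.0009,  0.0018],
       [-0.0008,  0.9607,  0.2777, -0.0699],
       [ 0.0012, -0.2777,  0.9607, -0.1419],
       [ 0.    ,  0.    ,  0.    ,  1.    ]])}
{'time': 0.1, 'q': array([-1.3225,  0.4267,  0.0739,  1.6066, -0.0341,  1.1108, -0.0671]), 'dq': array([ 0.0006, -0.0025, -0.003 , -0.003 , -0.0014,  0.0015,  0.0014]), 'tau': array([  0.0071, -95.1532,   3.772 , -46.4408,   0.0198,   0.0065,
        -0.    ]), 'tool_pos': array([0.2614, 0.6219, 0.2307]), 'tool_rot': array([ 0.8329,  0.5534, -0.0005,  0.0004]), 'contact_force': array([0.6434, 0.4019, 0.8178]), 'torque': array([ 0.0089, -0.0005,  0.0891]), 'grip_width': 1.0006357220566393}
```

View pics/s.png

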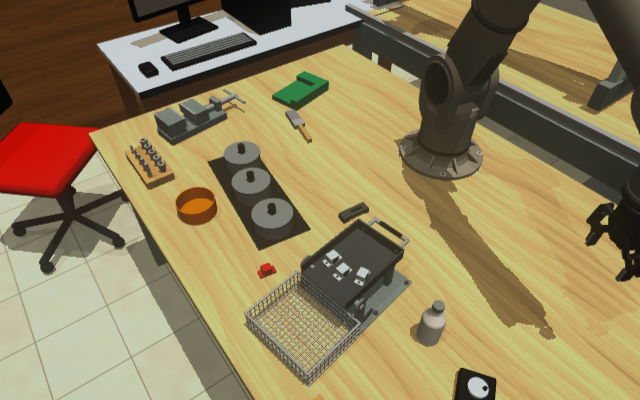

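View pics/d.png

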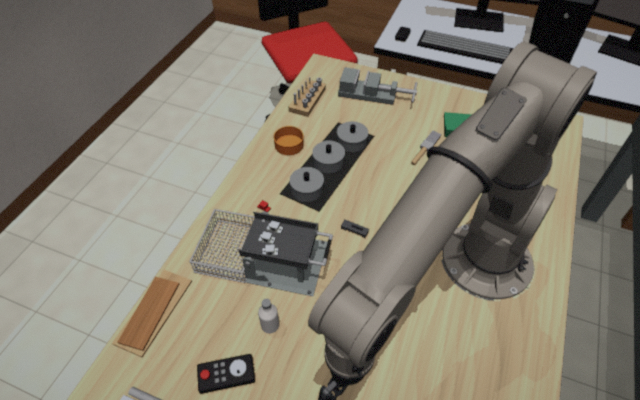

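The scene shows a grey mat with three tubs with lids (knobs near (241,148), (250,173), (271,208)), an orange bowl look-alike (196,205), a red look-alike block (266,270), and the tray with three blocks at (332,258), (343,271), (362,275), its handle near (390,231). The side view shows the same, with knobs at (352,128), (328,149) and (306,176). Next I'll enlarge both.

Run:
```python
import cv2
a=cv2.imread('pics/s.png')[135:325,205:425];b=cv2.imread('pics/d.png')[115:300,180:380]
cv2.imwrite('pics/s2.png',cv2.resize(a,None,fx=3,fy=3,interpolation=cv2.INTER_CUBIC))
cv2.imwrite('pics/d2.png',cv2.resize(b,None,fx=3,fy=3,interpolation=cv2.INTER_CUBIC))
```

```text
(no output)
```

View pics/s2.png

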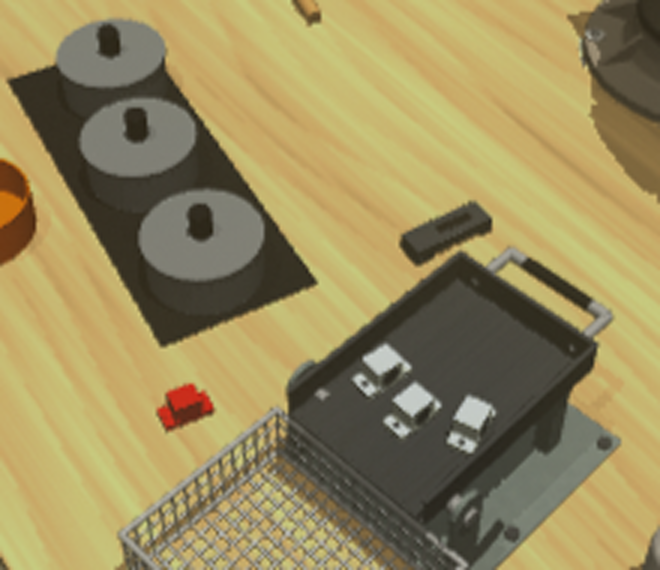

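View pics/d2.png

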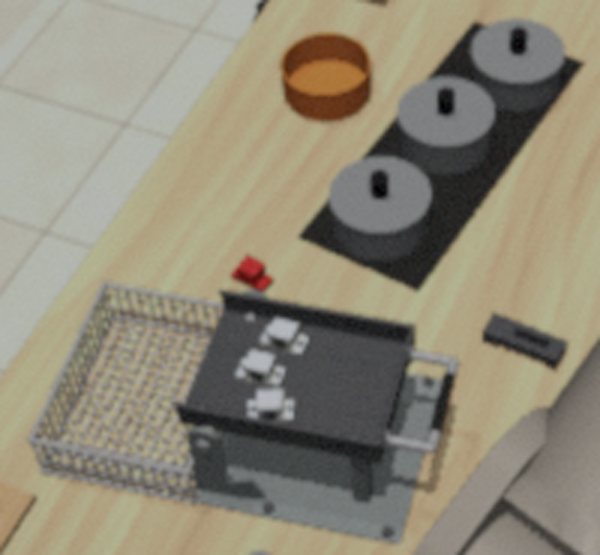

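The enlarged crops give these pixels.
- Tub knob tops, scene crop: (108,31), (136,113), (200,210). Side crop: (519,33), (446,94), (380,177).
- Handle bar ends, scene: (513,252) and (605,317). Side: (455,362) and (437,443).
- Block look-alikes: the red block at (186,405) is not meant. The three bright aluminium ones, at (383,367), (413,403) and (472,420), fit.
- Tub look-alikes: the orange bowl is not meant. The three grey lidded tubs are.

```bash
cat >> h.py <<'E'
def S(u,v): return ray('scene',(u+.5)/3-.5+205,(v+.5)/3-.5+135)
def D(u,v): return ray('side',(u+.5)/3-.5+180,(v+.5)/3-.5+115)
E
python3 - <<'E'
from h import *
np.set_printoptions(precision=4,suppress=True)
for n,a,b in [('A far',(108,31),(519,33)),('B',(136,113),(446,94)),('C near',(200,210),(380,177)),
 ('Aplate',(111,54),(517,51)),('Bplate',(138,139),(447,112)),('Cplate',(202,235),(381,196)),
 ('h1',(513,252),(455,362)),('h2',(605,317),(437,443)),('hm',(560,283),(446,402)),
 ('backL',(462,253),(412,327)),('backR',(594,348),(386,450)),('red',(186,390),(252,264)),
 ('blk1',(385,360),(283,328)),('blk2',(415,400),(260,361)),('blk3',(474,412),(270,399)),('clamp',(447,228),(525,338))]:
    p,e=tri([S(*a),D(*b)]);print(n,p,np.array(e))
E
```

```text
A far [ 0.5779 -0.3503  0.0847] [0.0003 0.0003]
B [ 0.6227 -0.2133  0.0861] [0.0003 0.0003]
C near [ 0.6439 -0.0592  0.0848] [0.0004 0.0004]
Aplate [ 0.5788 -0.3501  0.054 ] [0.0005 0.0005]
Bplate [ 0.6231 -0.2181  0.0491] [0.0012 0.0012]
Cplate [ 0.6441 -0.0605  0.0502] [0. 0.]
h1 [0.4633 0.1722 0.1136] [0.001 0.001]
h2 [0.4461 0.2681 0.1082] [0.0037 0.0037]
hm [0.4542 0.2217 0.113 ] [0.0023 0.0023]
backL [0.5142 0.1615 0.1347] [0.0004 0.0004]
backR [0.4861 0.2965 0.1196] [0.0002 0.0002]
red [0.7474 0.0738 0.0301] [0.0003 0.0003]
blk1 [0.6361 0.2102 0.1305] [0.0015 0.0015]
blk2 [0.6406 0.2544 0.1284] [0.0013 0.0013]
blk3 [0.6114 0.2914 0.129 ] [0.0008 0.0008]
clamp [0.4266 0.0466 0.0158] [0.0005 0.0005]
```

```bash
cat >> h.py <<'E'
def yaw(rot):
    x=R.from_quat(rot).as_matrix()[:,0]; return np.arctan2(x[1],x[0])
def plan(wps,step=33,claw=50,start=None):
    """wps: list of (pos m, yaw deg or None, step mm); prints rows in tool axes, rounded with carry-over"""
    o=ctrl.get_obs(); p,y=(np.array(o['tool_pos'])*1000,np.degrees(yaw(o['tool_rot']))) if start is None else (np.array(start[0])*1000.,start[1])
    T=[];Sp=[]
    for w in wps:
        q=np.array(w[0])*1000.; yt=y if w[1] is None else w[1]; st=w[2] if len(w)>2 else step
        n=int(max(np.ceil(np.linalg.norm(q-p)/st),np.ceil(abs(yt-y)/7),1)); p0,y0=p.copy(),y
        for i in range(1,n+1):
            d=p0+(q-p0)*i/n-p; a=np.radians(y); s=round(y-(y0+(yt-y0)*i/n),1)
            t=[round(float(d[0]*np.cos(a)+d[1]*np.sin(a))),round(float(d[0]*np.sin(a)-d[1]*np.cos(a))),round(float(-d[2]))]
            p=p+np.array([t[0]*np.cos(a)+t[1]*np.sin(a),t[0]*np.sin(a)-t[1]*np.cos(a),-t[2]]); y-=s
            T.append(t);Sp.append(s)
    for i in range(0,len(T),12): print(len(T[i:i+12]),T[i:i+12],Sp[i:i+12])
    print('end',p,y)
E
python3 - <<'E'
from h import *
plan([((.644,-.0595,.20),10.7),((.644,-.0595,.10),10.7,25),((.644,-.0595,.058),10.7,14)])
for p in [(299,126),(356,213)]: print(atz('scene',*p,0.01))
E
```

```text
12 [[-20, 26, 1], [-19, 26, 2], [-18, 27, 1], [-16, 28, 1], [-16, 29, 1], [-14, 29, 2], [-13, 30, 1], [-12, 30, 1], [-11, 31, 2], [-9, 31, 1], [-8, 32, 1], [-7, 32, 1]] [np.float64(2.4), np.float64(2.3), np.float64(2.4), np.float64(2.3), np.float64(2.4), np.float64(2.3), np.float64(2.4), np.float64(2.3), np.float64(2.4), np.float64(2.3), np.float64(2.4), np.float64(2.4)]
12 [[-5, 32, 2], [-5, 32, 1], [-2, 33, 1], [-2, 32, 1], [0, 33, 2], [1, 32, 1], [3, 33, 1], [4, 32, 2], [5, 32, 1], [6, 32, 1], [8, 32, 1], [9, 31, 2]] [np.float64(2.3), np.float64(2.4), np.float64(2.3), np.float64(2.4), np.float64(2.3), np.float64(2.4), np.float64(2.3), np.float64(2.4), np.float64(2.3), np.float64(2.4), np.float64(2.3), np.float64(2.4)]
7 [[0, 0, 25], [0, 0, 25], [0, 0, 25], [0, 0, 25], [0, 0, 14], [0, 0, 14], [0, 0, 14]] [np.float64(0.0), np.float64(0.0), np.float64(0.0), np.float64(0.0), np.float64(0.0), np.float64(0.0), np.float64(0.0)]
end [643.69421825 -59.5457757   57.6814614 ] 10.70433225404093
[ 0.30734664 -0.4116369   0.01      ]
[0.42350318 0.05472903 0.01      ]
```

>>> move_arm --claw '[50, 50, 50, 50, 50, 50, 50, 50, 50, 50, 50, 50]' --pt "-20 26 1" --pt "-19 26 2" --pt "-18 27 1" --pt "-16 28 1" --pt "-16 29 1" --pt "-14 29 2" --pt "-13 30 1" --pt "-12 30 1" --pt "-11 31 2" --pt "-9 31 1" --pt "-8 32 1" --pt "-7 32 1" --spin '[2.4, 2.3, 2.4, 2.3, 2.4, 2.3, 2.4, 2.3, 2.4, 2.3, 2.4, 2.4]' --force 40

```text
time: 1.1
tool_pos: [0.4534, 0.2799, 0.2162]
tool_rot: [0.943, 0.332, -0.0, 0.0]
contact_force: [0.7, 0.7, -0.3]
grip_width: 0.504
```

>>> move_arm --claw '[50, 50, 50, 50, 50, 50, 50, 50, 50, 50, 50, 50]' --pt "-5 32 2" --pt "-5 32 1" --pt "-2 33 1" --pt "-2 32 1" --pt "0 33 2" --pt "1 32 1" --pt "3 33 1" --pt "4 32 2" --pt "5 32 1" --pt "6 32 1" --pt "8 32 1" --pt "9 31 2" --spin '[2.3, 2.4, 2.3, 2.4, 2.3, 2.4, 2.3, 2.4, 2.3, 2.4, 2.3, 2.4]'

```text
time: 2.1
tool_pos: [0.6443, -0.0607, 0.2001]
tool_rot: [0.996, 0.092, -0.0, 0.0]
contact_force: [-0.4, -0.2, 0.4]
grip_width: 0.505
```

Run:
```python
from h import *
o=ctrl.get_obs();print(o['time'],o['tool_pos'],np.degrees(yaw(o['tool_rot'])),o['grip_width'])
save('wrist','w1.png')
```

```text
2.1 [ 0.6443198  -0.06072638  0.20012211] 10.604838814710474 0.5048512470052959
```

View pics/w1.png

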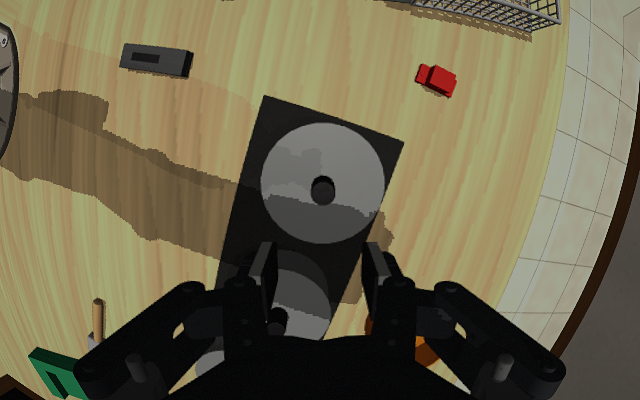

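The wrist picture shows tub C's lid with its knob top at about (322,191), the red block (437,80), the clamp (157,60), and the next lid's knob under the fingers at (277,320).

Run:
```python
from h import *
o=ctrl.get_obs()
for u,v,z in[(322,193,.086),(323,183,.056),(277,316,.086)]:
    a,d=wray(u,v,o['tool_pos'],o['tool_rot']);print(a+d*(z-a[2])/d[2])
plan([((.644,-.0595,.10),10.7,25),((.644,-.0595,.058),10.7,14)])
```

```text
[ 0.64878253 -0.0616888   0.086     ]
[ 0.64962023 -0.05962584  0.056     ]
[ 0.62678946 -0.19755234  0.086     ]
8 [[0, -2, 20], [0, -1, 20], [0, -2, 20], [0, -1, 20], [0, -2, 20], [0, 0, 14], [0, 0, 14], [0, 0, 14]] [np.float64(-0.1), np.float64(-0.1), np.float64(-0.1), np.float64(-0.2), np.float64(-0.1), np.float64(0.0), np.float64(0.0), np.float64(0.0)]
end [644.4379647  -59.26891912  57.95467834] 10.720434852208866
```

Run:
```python
from h import *
o=ctrl.get_obs();print(o['time'],o['tool_pos'],np.degrees(yaw(o['tool_rot'])),o['dq'])
for u,v,z in[(322,193,.086),(323,183,.056)]:
    a,d=wray(u,v,[ 0.6443198,-0.06072638,0.20012211],o['tool_rot']);print(a+d*(z-a[2])/d[2])
```

```text
2.15 [ 0.64587462 -0.06713882  0.19995468] 10.120434852208868 [-0.03927202 -0.04320459 -0.00214953  0.06798002  0.04635384 -0.01872278
 -0.03639719]
[ 0.64723696 -0.05531951  0.086     ]
[ 0.64807418 -0.0532508   0.056     ]
```

>>> move_arm --claw '[50, 50, 50, 50, 50, 50]' --pt "1 0 25" --pt "1 0 25" --pt "0 0 25" --pt "0 0 15" --pt "0 0 0" --pt "0 0 0" --spin '[0, 0, 0, 0, 0, 0]'

```text
time: 2.65
tool_pos: [0.6454, -0.059, 0.1099]
tool_rot: [0.996, 0.093, -0.001, 0.0]
contact_force: [-0.1, -0.2, 0.1]
grip_width: 0.499
```

Run:
```python
from h import *
o=ctrl.get_obs();print(o['time'],o['tool_pos'],np.degrees(yaw(o['tool_rot'])),abs(o['dq']).max())
```

```text
2.65 [ 0.64537596 -0.0589571   0.10988773] 10.699553481313538 0.028065285173341125
```

>>> move_arm --claw '[50, 50, 50, 50, 0, 0, 0, 0]' --pt "0 0 15" --pt "0 0 15" --pt "0 0 15" --pt "0 0 7" --pt "0 0 0" --pt "0 0 0" --pt "0 0 0" --pt "0 0 0" --spin '[0, 0, 0, 0, 0, 0, 0, 0]' --force 40

```text
time: 3.32
tool_pos: [0.6464, -0.0589, 0.0594]
tool_rot: [0.996, 0.093, 0.001, 0.0]
contact_force: [0.1, -0.5, 0.9]
grip_width: 0.245
```

>>> move_arm --claw '[0, 0, 0, 0, 0, 0, 0, 0, 0, 0]' --pt "0 0 -5" --pt "0 0 -10" --pt "0 0 -15" --pt "0 0 -20" --pt "0 0 -20" --pt "0 0 -20" --pt "0 0 -20" --pt "0 0 -10" --pt "0 0 0" --pt "0 0 0" --spin '[0, 0, 0, 0, 0, 0, 0, 0, 0, 0]'

```text
time: 4.15
tool_pos: [0.6459, -0.0587, 0.1787]
tool_rot: [0.996, 0.093, 0.0, -0.0]
contact_force: [0.0, 0.4, -0.8]
grip_width: 0.24
```

Run:
```python
from h import *
o=ctrl.get_obs();print(o['time'],o['tool_pos'],o['grip_width'],o['contact_force'])
im=grab_frame('scene');cv2.imwrite('pics/raw_sC.png',im[:,:,::-1])
u,v=map(int,proj('scene',np.array([.644,-.059,.02])));print(u,v)
c=im[v-35:v+30,u-40:u+40];print(c.mean(2)[::4,::4].astype(int))
cv2.imwrite('pics/sC.png',cv2.resize(c[:,:,::-1],None,fx=5,fy=5,interpolation=cv2.INTER_CUBIC))
```

```text
4.15 [ 0.6458912  -0.0586979   0.17870927] 0.24030668228293778 [ 0.00653124  0.40084245 -0.81253351]
273 220
[[126 127 127 117  74  75  74  65  64 118 118 119 119 116 117  95  98  89
   98  97]
 [ 40  75  75  75  65  74 123 115 116 127 126 128 127 127 103  97  94  98
   91  97]
 [ 36  50  51  68  68  98 127 127 127 128 127 127 113  70 103 106  99  93
   97  96]
 [ 37  50  51  53  52  51  50  49  70  70  51  34  35  35 101 103 106 104
   92  93]
 [ 42  35  52  52  51  51  50  48  57  49  51  49  53  39  36 103 103  92
   90  81]
 [ 43  38  37  38  54  44  50  48  50  51  52  50  50  51  58  55  90 112
  163 161]
 [104  37  37  37  36  39  47  49  50  51  51  51  51  49  48  42 137 162
  166 163]
 [100  54  37  37  36  49  47  48  64  75  67  66  66  55  48  46  42 156
  162 166]
 [ 96 102  39  37  37  52  46  68  75  55  42  61  67  81  58  42  44  42
  156 162]
 [106  99  80  38  37  51  66  76  72  42  35  45  66 113  81  43  42  43
  110 155]
 [104 100 101  40  39  41  61  80  76  44  41  43  74  59  54  42  43  43
   43 166]
 [168 112 124 104  39  39  52  53  55  67  56  57  57  56  54  43  43  43
   44  58]
 [165 163 159 170  58  40  51  54  55  57  58  58  58  56  45  43  44  99
  173 171]
 [165 167 158 163 171  47  47  48  56  57  58  58  58  44  47 167 176 167
  168 171]
 [159 168 164 159 166  84  48  47  46  46  46  45  89 162 164 167 173 175
  173 169]
 [163 162 168 162 161 170  47  47  48  50 138 172 168 169 163 164 166 173
  174 172]
 [165 163 165 168 162 163 146  92 167 167 167 169 172 167 167 163 164 165
  173 172]]
```

View pics/sC.png

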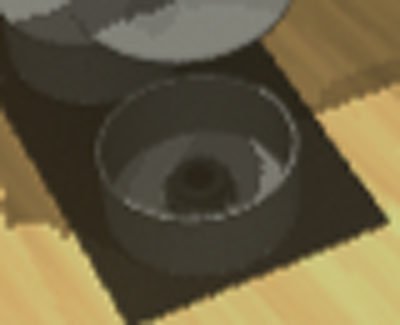

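The crop shows tub C open, with the dark collet nut (ring) in it at about crop (200,185). There is no aluminium block, so I'll put this lid back and try tub B.

>>> move_arm --claw '[0, 0, 0, 0, 0, 0, 0, 0, 0, 45, 45, 45]' --pt "0 0 15" --pt "0 0 20" --pt "0 0 25" --pt "0 0 25" --pt "0 0 17" --pt "0 0 8" --pt "0 0 5" --pt "0 0 3" --pt "0 0 1" --pt "0 0 0" --pt "0 0 0" --pt "0 0 0" --spin '[0, 0, 0, 0, 0, 0, 0, 0, 0, 0, 0, 0]'

```text
time: 5.2
tool_pos: [0.6463, -0.0588, 0.0601]
tool_rot: [0.996, 0.093, 0.001, 0.0]
contact_force: [0.1, -0.3, 0.8]
grip_width: 0.451
```

Run:
```python
from h import *
print(atz('scene',233+198/5,185+147/5,.052))
plan([((.6455,-.059,.15),10.7,24),((.6227,-.2145,.15),10.7,30),((.6227,-.2145,.11),10.7,20)],start=((.6457,-.059,.059),10.7))
plan([((.6227,-.2145,.058),10.7,15)],start=((.6227,-.2145,.11),10.7))
```

```text
[ 0.64648385 -0.05332537  0.052     ]
12 [[0, 0, -23], [0, 0, -22], [0, 0, -23], [0, 0, -23], [-9, 25, 0], [-8, 25, 0], [-9, 24, 0], [-8, 25, 0], [-9, 25, 0], [-8, 25, 0], [0, 0, 13], [0, 0, 14]] [0.0, 0.0, 0.0, 0.0, 0.0, 0.0, 0.0, 0.0, 0.0, 0.0, 0.0, 0.0]
1 [[0, 0, 13]] [0.0]
end [ 623.25107307 -214.87830407  110.        ] 10.7
4 [[0, 0, 13], [0, 0, 13], [0, 0, 13], [0, 0, 13]] [0.0, 0.0, 0.0, 0.0]
end [ 622.7 -214.5   58. ] 10.7
```

>>> move_arm --claw '[45, 45, 45, 50, 50, 50, 50, 50, 50, 50, 50, 50]' --pt "0 0 -23" --pt "0 0 -22" --pt "0 0 -23" --pt "0 0 -23" --pt "-9 25 0" --pt "-8 25 0" --pt "-9 24 0" --pt "-8 25 0" --pt "-9 25 0" --pt "-8 25 0" --pt "0 0 20" --pt "0 0 20" --spin '[0, 0, 0, 0, 0, 0, 0, 0, 0, 0, 0, 0]'

```text
time: 6.2
tool_pos: [0.6237, -0.2174, 0.1116]
tool_rot: [0.996, 0.092, 0.002, 0.001]
contact_force: [1.0, 0.8, -1.1]
grip_width: 0.504
```

>>> move_arm --claw '[50, 50, 50, 50, 50, 0, 0, 0, 0]' --pt "0 0 13" --pt "0 0 13" --pt "0 0 13" --pt "0 0 13" --pt "0 0 0" --pt "0 0 0" --pt "0 0 0" --pt "0 0 0" --pt "0 0 0" --spin '[0, 0, 0, 0, 0, 0, 0, 0, 0]'

```text
time: 6.95
tool_pos: [0.6237, -0.2148, 0.059]
tool_rot: [0.996, 0.093, 0.0, 0.0]
contact_force: [-0.3, -0.6, -1.2]
grip_width: 0.242
```

>>> move_arm --claw '[0, 0, 0, 0, 0, 0, 0, 0, 0, 0]' --pt "0 0 -5" --pt "0 0 -10" --pt "0 0 -15" --pt "0 0 -20" --pt "0 0 -20" --pt "0 0 -20" --pt "0 0 -20" --pt "0 0 -10" --pt "0 0 0" --pt "0 0 0" --spin '[0, 0, 0, 0, 0, 0, 0, 0, 0, 0]'

```text
time: 7.78
tool_pos: [0.6235, -0.2146, 0.179]
tool_rot: [0.996, 0.093, 0.001, 0.0]
contact_force: [-0.3, 0.3, -0.9]
grip_width: 0.239
```

Run:
```python
from h import *
o=ctrl.get_obs();print(o['time'],o['tool_pos'],o['grip_width'],o['contact_force'])
im=grab_frame('scene');cv2.imwrite('pics/raw_sB.png',im[:,:,::-1])
c=im[135:255,205:325]
cv2.imwrite('pics/sB.png',cv2.resize(c[:,:,::-1],None,fx=5,fy=5,interpolation=cv2.INTER_CUBIC))
```

```text
7.7833 [ 0.62352845 -0.21462421  0.17896606] 0.2393839617847911 [-0.28713745  0.34983017 -0.88688687]
```

View pics/sB.png

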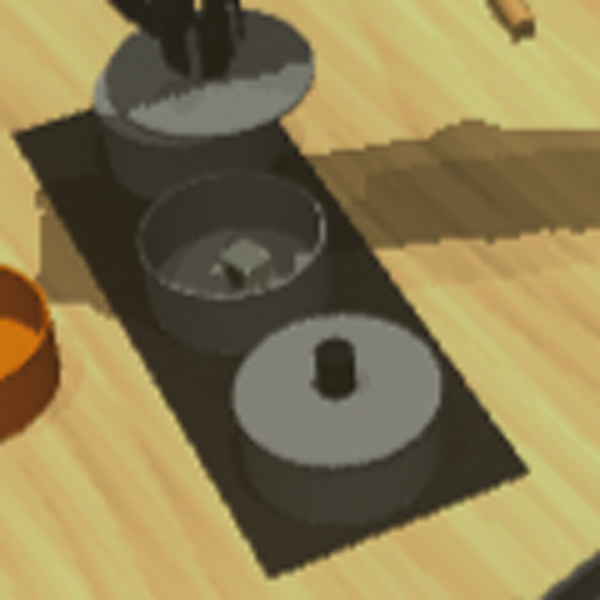

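The block stands in tub B, with its light boss at crop (245,258). Tub C is properly closed. Next is finding a free spot on the bench for the lid.

Run:
```python
from h import *
np.set_printoptions(precision=4,suppress=True)
f=lambda u,v,z:atz('scene',205+(u+.5)/5-.5,135+(v+.5)/5-.5,z)
print(f(525,470,.002),f(300,150,.002),f(272,578,.002)); print('rimB',f(233,235,.052),'boss',f(245,250,.032))
# lid place: TCP z on bench = .058-.044=.014
plan([((.49,-.125,.178),10.7,25),((.49,-.125,.05),10.7,22),((.49,-.125,.015),10.7,8)],start=((.6231,-.2148,.178),10.7))
```

```text
[0.5677 0.0171 0.002 ] [ 0.5212 -0.3078  0.002 ] [ 0.7287 -0.0015  0.002 ]
rimB [ 0.6248 -0.2101  0.052 ] boss [ 0.6164 -0.214   0.032 ]
12 [[-16, -16, 0], [-17, -16, 0], [-16, -16, 0], [-16, -17, 0], [-17, -16, 0], [-16, -16, 0], [-16, -16, 0], [0, 0, 21], [0, 0, 22], [0, 0, 21], [0, 0, 21], [0, 0, 22]] [0.0, 0.0, 0.0, 0.0, 0.0, 0.0, 0.0, 0.0, 0.0, 0.0, 0.0, 0.0]
6 [[0, 0, 21], [0, 0, 7], [0, 0, 7], [0, 0, 7], [0, 0, 7], [0, 0, 7]] [0.0, 0.0, 0.0, 0.0, 0.0, 0.0]
end [ 490.1018 -124.9307   15.    ] 10.7
```

>>> move_arm --claw '[0, 0, 0, 0, 0, 0, 0, 0, 0, 0, 0, 0]' --pt "-18 -17 0" --pt "-18 -17 0" --pt "-18 -17 0" --pt "-18 -17 0" --pt "-18 -17 0" --pt "-18 -17 0" --pt "-18 -17 0" --pt "0 0 21" --pt "0 0 22" --pt "0 0 21" --pt "0 0 21" --pt "0 0 22" --spin '[0, 0, 0, 0, 0, 0, 0, 0, 0, 0, 0, 0]'

```text
time: 8.83
tool_pos: [0.4767, -0.1211, 0.0697]
tool_rot: [0.996, 0.093, -0.001, 0.0]
contact_force: [0.5, -0.3, 0.1]
grip_width: 0.241
```

>>> move_arm --claw '[0, 0, 0, 0, 0, 0, 0, 45, 45, 45]' --pt "0 0 21" --pt "0 0 10" --pt "0 0 8" --pt "0 0 7" --pt "0 0 5" --pt "0 0 4" --pt "0 0 1" --pt "0 0 0" --pt "0 0 0" --pt "0 0 0" --spin '[0, 0, 0, 0, 0, 0, 0, 0, 0, 0]'

```text
time: 9.67
tool_pos: [0.4778, -0.1212, 0.0158]
tool_rot: [0.996, 0.093, 0.0, 0.0]
contact_force: [0.1, 0.7, -0.0]
grip_width: 0.45
```

Run:
```python
from h import *
o=ctrl.get_obs();print(o['time'],o['tool_pos'],o['grip_width'],o['contact_force'])
# view pose: camera is 70 mm to tool -y and tilted toward +y; put tub straight under the camera
H=np.array(calibration('wrist')['hand_eye']);print(H[:3,3])
plan([((.477,-.121,.15),10.7,27),((.618,-.245,.20),10.7,27)],start=((.477,-.121,.015),10.7))
```

```text
9.6667 [ 0.47776173 -0.12120968  0.01578967] 0.45043181149299505 [ 0.09998057  0.70248416 -0.03853048]
[ 0.00153413 -0.07169393 -0.14194423]
12 [[0, 0, -27], [0, 0, -27], [0, 0, -27], [0, 0, -27], [0, 0, -27], [14, 19, -6], [15, 18, -6], [14, 19, -7], [15, 18, -6], [14, 19, -6], [15, 18, -6], [14, 19, -7]] [0.0, 0.0, 0.0, 0.0, 0.0, 0.0, 0.0, 0.0, 0.0, 0.0, 0.0, 0.0]
1 [[15, 18, -6]] [0.0]
end [ 618.46174348 -244.8893665   200.        ] 10.7
```

>>> move_arm --claw '[45, 45, 45, 45, 45, 45, 45, 45, 45, 45, 45, 45]' --pt "0 0 -27" --pt "0 0 -27" --pt "0 0 -27" --pt "0 0 -27" --pt "0 0 -27" --pt "18 17 -4" --pt "18 17 -4" --pt "18 17 -4" --pt "18 17 -4" --pt "18 17 -4" --pt "18 17 -4" --pt "18 17 -4" --spin '[0, 0, 0, 0, 0, 0, 0, 0, 0, 0, 0, 0]'

```text
time: 10.67
tool_pos: [0.6243, -0.2153, 0.1788]
tool_rot: [0.996, 0.093, 0.0, -0.0]
contact_force: [0.0, 0.3, 0.5]
grip_width: 0.45
```

>>> move_arm --claw '[45, 45, 45]' --pt "0 0 0" --pt "0 0 0" --pt "0 0 0" --spin '[0, 0, 0]'

```text
time: 10.92
tool_pos: [0.6228, -0.2146, 0.1782]
tool_rot: [0.996, 0.093, -0.0, -0.0]
contact_force: [-0.4, 0.0, -0.4]
grip_width: 0.448
```

Run:
```python
from h import *
o=ctrl.get_obs();print(o['time'],o['tool_pos'],o['tool_rot'])
np.set_printoptions(precision=4,suppress=True)
save('wrist','wB.png',(240,110,400,270),3.7)
```

```text
10.9167 [ 0.62279279 -0.21460369  0.17819346] [ 9.95651892e-01  9.31515693e-02 -2.86601754e-04 -1.12991444e-04]
```

View pics/wB.png

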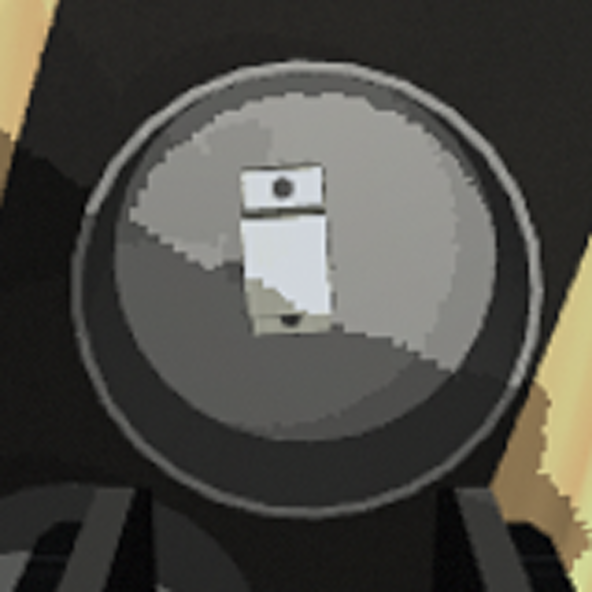

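The wrist crop shows the block in tub B, upright with its long axis nearly along tool y. Flange corners are (241,168), (324,164), (255,334) and (330,331). The boss top spans (243,217)–(328,213) down to about (332,314). The tub rim is centred near (308,289).

Run:
```python
from h import *
np.set_printoptions(precision=4,suppress=True)
pos=[0.62279279,-0.21460369,0.17819346];rot=[ 9.95651892e-01,9.31515693e-02,-2.86601754e-04,-1.12991444e-04]
def W(u,v,z):
    a,d=wray(240+(u+.5)/3.7-.5,110+(v+.5)/3.7-.5,pos,rot);return (a+d*(z-a[2])/d[2])
F=[W(241,168,.014),W(324,164,.014),W(255,334,.014),W(330,331,.014)]
B=[W(243,217,.032),W(328,213,.032),W(332,314,.032)]
print(np.array(F),np.array(B));c=np.mean(F,0);print('center',c,'boss',(B[0]+B[2])/2)
print('widths',np.linalg.norm(F[0]-F[1]),np.linalg.norm(F[2]-F[3]),np.linalg.norm(F[0]-F[2]))
ang=lambda d:np.degrees(np.arctan2(d[1],d[0]))
print('yaw short',ang(F[1]-F[0]),ang(F[3]-F[2]),ang(B[1]-B[0]),'long',ang(F[0]-F[2]),ang(F[1]-F[3]),ang(B[1]-B[2]))
print('rim',W(308,289,.052), W(310,267,.006))
for n,z in(('knobC',.086),):pass
```

```text
[[ 0.6042 -0.1863  0.014 ]
 [ 0.6259 -0.1811  0.014 ]
 [ 0.6161 -0.2313  0.014 ]
 [ 0.6364 -0.2265  0.014 ]] [[ 0.6073 -0.1962  0.032 ]
 [ 0.6284 -0.1911  0.032 ]
 [ 0.6346 -0.2171  0.032 ]]
center [ 0.6206 -0.2063  0.014 ] boss [ 0.6209 -0.2066  0.032 ]
widths 0.022315963403333403 0.02084558633767351 0.04649473161857273
yaw short 13.48102598192205 13.139936687194341 13.459347960935492 long 104.93530965670054 103.12358601751248 103.37370089706974
rim [ 0.626 -0.207  0.052] [ 0.628  -0.2114  0.006 ]
```

>>> move_arm --claw '[47, 47, 47, 47, 47, 47, 47, 47, 47, 47, 47]' --pt "-1 -3 25" --pt "0 -4 25" --pt "0 0 25" --pt "0 0 25" --pt "0 0 20" --pt "0 0 14" --pt "0 0 12" --pt "0 0 12" --pt "0 0 8" --pt "0 0 3" --pt "0 0 0" --spin '[-1.4, -1.3, 0, 0, 0, 0, 0, 0, 0, 0, 0]' --force 40

```text
time: 11.88
tool_pos: [0.6208, -0.2081, 0.009]
tool_rot: [0.993, 0.117, -0.0, -0.0]
contact_force: [-0.2, -0.0, -0.3]
grip_width: 0.469
```

>>> move_arm --claw '[0, 0, 0, 0, 0]' --pt "0 0 0" --pt "0 0 0" --pt "0 0 0" --pt "0 0 0" --pt "0 0 0" --spin '[0, 0, 0, 0, 0]'

```text
time: 12.3
tool_pos: [0.6215, -0.2083, 0.0102]
tool_rot: [0.993, 0.117, 0.001, 0.0]
contact_force: [-1.0, -0.5, 5.5]
grip_width: 0.251
```

Run:
```python
from h import *
plan([((.549,.240,.178),11,30),((.549,.240,.125),11,14),((.549,.240,.109),11,5)],start=((.6209,-.208,.178),13.4))
```

```text
12 [[2, -28, 0], [2, -29, 0], [2, -28, 0], [2, -28, 0], [2, -28, 0], [2, -29, 0], [1, -28, 0], [2, -28, 0], [1, -29, 0], [2, -28, 0], [1, -28, 0], [1, -29, 0]] [0.2, 0.1, 0.2, 0.1, 0.2, 0.1, 0.2, 0.1, 0.2, 0.1, 0.2, 0.1]
12 [[2, -28, 0], [1, -28, 0], [1, -29, 0], [1, -28, 0], [0, 0, 13], [0, 0, 14], [0, 0, 13], [0, 0, 13], [0, 0, 4], [0, 0, 4], [0, 0, 4], [0, 0, 4]] [0.2, 0.1, 0.2, 0.1, 0.0, 0.0, 0.0, 0.0, 0.0, 0.0, 0.0, 0.0]
end [549.21031107 240.02041722 109.        ] 11.000000000000009
```

>>> move_arm --claw '[0, 0, 0, 0, 0, 0, 0, 0, 0, 0]' --pt "0 0 -4" --pt "0 0 -10" --pt "0 0 -20" --pt "0 0 -25" --pt "0 0 -25" --pt "0 0 -25" --pt "0 0 -25" --pt "0 0 -25" --pt "0 0 -10" --pt "0 0 0" --spin '[0, 0, 0, 0, 0, 0, 0, 0, 0, 0]'

```text
time: 13.13
tool_pos: [0.6221, -0.2085, 0.1816]
tool_rot: [0.993, 0.117, 0.002, 0.001]
contact_force: [-0.4, 0.1, -0.5]
grip_width: 0.243
```

>>> move_arm --claw '[0, 0, 0, 0, 0, 0, 0, 0, 0, 0, 0, 0]' --pt "2 -28 0" --pt "2 -29 0" --pt "2 -28 0" --pt "2 -28 0" --pt "2 -28 0" --pt "2 -29 0" --pt "1 -28 0" --pt "2 -28 0" --pt "1 -29 0" --pt "2 -28 0" --pt "1 -28 0" --pt "1 -29 0" --spin '[0.2, 0.1, 0.2, 0.1, 0.2, 0.1, 0.2, 0.1, 0.2, 0.1, 0.2, 0.1]'

```text
time: 14.13
tool_pos: [0.5656, 0.1292, 0.1775]
tool_rot: [0.995, 0.101, -0.001, 0.0]
contact_force: [0.5, 0.4, -0.5]
grip_width: 0.246
```

>>> move_arm --claw '[0, 0, 0, 0, 0, 0, 0]' --pt "2 -28 0" --pt "1 -28 0" --pt "1 -29 0" --pt "1 -28 0" --pt "0 0 0" --pt "0 0 0" --pt "0 0 0" --spin '[0.2, 0.1, 0.2, 0.1, 0, 0, 0]'

```text
time: 14.72
tool_pos: [0.5489, 0.2393, 0.1776]
tool_rot: [0.995, 0.096, -0.001, 0.0]
contact_force: [-0.1, -0.9, -1.3]
grip_width: 0.252
```

Run:
```python
from h import *
o=ctrl.get_obs();print(o['time'],list(o['tool_pos']),list(o['tool_rot']),o['grip_width'])
save('wrist','wT.png')
```

```text
14.7167 [np.float64(0.5488720153831155), np.float64(0.23933250239573053), np.float64(0.17758807182369096)] [np.float64(0.995388636961367), np.float64(0.09592173908183167), np.float64(-0.0005040525244990377), np.float64(0.0004767711835490263)] 0.2519095016817901
```

View pics/wT.png

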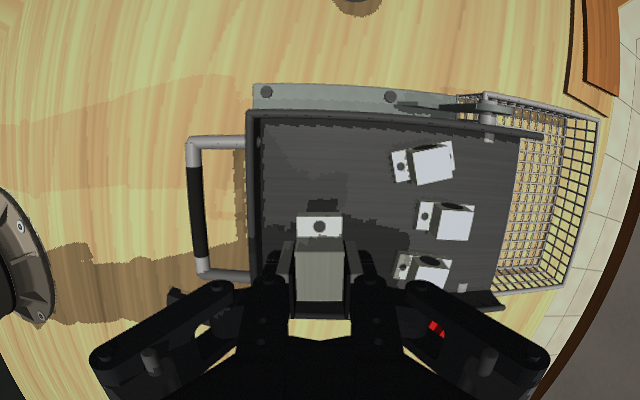

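The wrist view shows the block held between the pads, over the free rear half of the tray. The handle bar runs from (190,143) to (202,270), and the three blocks are to the right.

Run:
```python
from h import *
np.set_printoptions(precision=4,suppress=True)
pos=[0.5489,.2393,.1776];rot=[0.99539,0.09592,-0.0005,0.00048]
def W(u,v,z):
    a,d=wray(u,v,pos,rot);return (a+d*(z-a[2])/d[2])
h1=W(193,142,.112);h2=W(202,269,.112);print('bar',h1,h2,(h1+h2)/2,np.linalg.norm(h1-h2),np.degrees(np.arctan2(-(h1-h2)[0],(h1-h2)[1])))
print('bar dark',W(195,168,.112),W(199,256,.112))
print('backwall top',W(249,113,.132),'rt lip', W(543,137,.132),'floor back L',W(261,127,.104))
t=np.array([.9816,.191]);y=np.array([-.191,.9816])
m=((h1+h2)/2)[:2]
for n,p in(('blk',W(432,163,.130)),('blk2',W(455,222,.130)),('blk3',W(432,271,.130)),('tgt',np.array([.549,.24]))): print(n,(p[:2]-m)@t,(p[:2]-m)@y)
```

```text
bar [0.4521 0.2768 0.112 ] [0.4668 0.1777 0.112 ] [0.4594 0.2273 0.112 ] 0.10017041178097558 8.450595841173117
bar dark [0.4558 0.2584 0.112 ] [0.4638 0.189  0.112 ]
backwall top [0.4944 0.3034 0.132 ] rt lip [0.6975 0.336  0.132 ] floor back L [0.4982 0.294  0.104 ]
blk 0.16433263367947828 0.03753912057618585
blk2 0.1860869048309081 -0.0031620731555257464
blk3 0.17383304348885595 -0.04108417063623895
tgt 0.09036596905128291 -0.004596256714040914
```

>>> move_arm --claw '[0, 0, 0, 0, 0, 0, 0, 0, 0, 40, 40, 40]' --pt "2 0 13" --pt "2 0 14" --pt "0 0 13" --pt "0 0 13" --pt "0 0 6" --pt "0 0 4" --pt "0 0 3" --pt "0 0 3" --pt "0 0 0" --pt "0 0 0" --pt "0 0 0" --pt "0 0 0" --spin '[0, 0, 0, 0, 0, 0, 0, 0, 0, 0, 0, 0]'

```text
time: 15.77
tool_pos: [0.5534, 0.2409, 0.1098]
tool_rot: [0.995, 0.096, 0.0, -0.0]
contact_force: [-0.7, 0.4, -0.0]
grip_width: 0.396
```

>>> move_arm --claw '[40, 40, 40, 40, 40, 40]' --pt "0 0 -8" --pt "0 0 -20" --pt "0 0 -25" --pt "0 0 -25" --pt "0 0 0" --pt "0 0 0" --spin '[0, 0, 0, 0, 0, 0]'

```text
time: 16.27
tool_pos: [0.554, 0.2411, 0.1893]
tool_rot: [0.995, 0.096, 0.001, -0.001]
contact_force: [0.4, -0.4, -0.1]
grip_width: 0.397
```

Run:
```python
from h import *
o=ctrl.get_obs();print(o['time'],list(o['tool_pos']),list(o['tool_rot']),o['grip_width'])
save('wrist','wT2.png',(160,80,560,340),2)
```

```text
16.2667 [np.float64(0.553951059729944), np.float64(0.24112478084004507), np.float64(0.18934657959135387)] [np.float64(0.99538848240444), np.float64(0.09591211044591035), np.float64(0.0013583090793577689), np.float64(-0.0008894733511337869)] 0.39659950988037945
```

View pics/wT2.png

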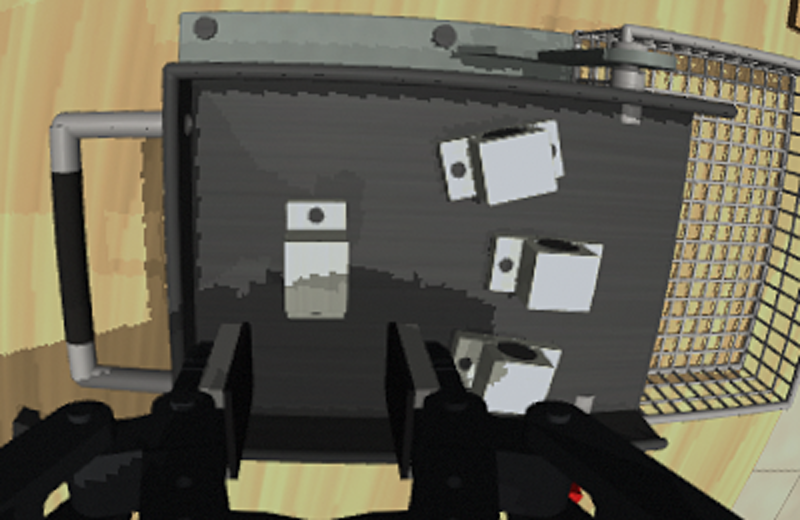

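All four blocks are in the tray; the new one is at crop (317,260). The handle bar's centreline runs from crop (65,122) to (80,377). I'll calibrate the wrist offset on the block I just released, then plan the handle grasp.

Run:
```python
from h import *
np.set_printoptions(precision=4,suppress=True)
pos=[.55395,.24112,.18935];rot=[0.995388,0.095912,0.00136,-0.00089]
def W(u,v,z):
    a,d=wray(160+(u+.5)/2-.5,80+(v+.5)/2-.5,pos,rot);return (a+d*(z-a[2])/d[2])
f=[W(287,203,.112),W(347,202,.112),W(285,242,.130),W(349,242,.130)];print('block',np.array(f),(f[0]+f[1])/2)
h1=W(65,124,.112);h2=W(79,378,.112);print('bar',h1,h2,(h1+h2)/2,np.linalg.norm(h1-h2))
print('yaw',np.degrees(np.arctan2(-(h1-h2)[0],(h1-h2)[1])))
a=[W(190,90,.104),W(197,330,.104)];print('floor back edge',a,np.degrees(np.arctan2(-(a[0]-a[1])[0],(a[0]-a[1])[1])))
b=W(168,68,.132);c=W(735,108,.132);print('side wall',b,c,np.degrees(np.arctan2((c-b)[1],(c-b)[0])))
```

```text
block [[0.5397 0.2624 0.112 ]
 [0.561  0.267  0.112 ]
 [0.5416 0.253  0.13  ]
 [0.5629 0.2572 0.13  ]] [0.5503 0.2647 0.112 ]
bar [0.452  0.2771 0.112 ] [0.4658 0.1722 0.112 ] [0.4589 0.2246 0.112 ] 0.10580452820680007
yaw 7.468270293933859
floor back edge [array([0.4965, 0.2961, 0.104 ]), array([0.5129, 0.2021, 0.104 ])] 9.856341495443809
side wall [0.4936 0.304  0.132 ] [0.6965 0.3374 0.132 ] 9.361809823115875
```

Run:
```python
from h import *
plan([((.4565,.2225,.187),9.5,28),((.4565,.2225,.115),9.5,20),((.4565,.2225,.093),9.5,11)],start=((.5531,.2408,.187),11.0))
# arc about hinge in tool axes at yaw 9.5: per-row [dx,0,dz]
r=np.hypot(220,14);a0=np.arctan2(14,220)
def arc(ths,p):
    rows=[]
    for t in ths:
        q=np.array([-r*np.cos(a0+t)+220, r*np.sin(a0+t)-14]);d=np.round(q-p);p=p+d;rows.append([int(d[0]),0,int(-d[1])])
    return rows,p
up=np.concatenate([np.linspace(.03,.36,10),np.linspace(.38,.84,24)])
R1,p=arc(up,np.zeros(2));print(len(R1),R1,p)
R2,p=arc(np.concatenate([np.linspace(.80,.12,20),np.linspace(.10,0,8)]),p);print(len(R2),R2,p)
```

```text
11 [[-25, 0, 0], [-24, 0, 0], [-25, 0, 0], [-24, 0, 0], [0, 0, 18], [0, 0, 18], [0, 0, 18], [0, 0, 18], [0, 0, 7], [0, 0, 8], [0, 0, 7]] [0.4, 0.3, 0.4, 0.4, 0.0, -0.0, -0.0, -0.0, 0.0, -0.0, -0.0]
end [456.72912226 223.01858892  93.        ] 9.499999999999998
34 [[1, 0, -7], [0, 0, -8], [2, 0, -8], [1, 0, -8], [2, 0, -7], [2, 0, -8], [2, 0, -8], [3, 0, -8], [3, 0, -7], [3, 0, -8], [2, 0, -4], [2, 0, -4], [2, 0, -3], [2, 0, -4], [2, 0, -4], [2, 0, -4], [3, 0, -4], [2, 0, -3], [3, 0, -4], [2, 0, -4], [3, 0, -3], [2, 0, -4], [3, 0, -3], [3, 0, -4], [3, 0, -3], [3, 0, -3], [3, 0, -3], [3, 0, -4], [3, 0, -3], [3, 0, -3], [3, 0, -3], [4, 0, -3], [3, 0, -2], [4, 0, -3]] [ 84. 159.]
28 [[-7, 0, 5], [-6, 0, 6], [-6, 0, 5], [-5, 0, 6], [-6, 0, 6], [-5, 0, 6], [-5, 0, 6], [-4, 0, 6], [-5, 0, 7], [-4, 0, 6], [-4, 0, 7], [-4, 0, 7], [-3, 0, 7], [-3, 0, 8], [-3, 0, 7], [-3, 0, 7], [-2, 0, 8], [-2, 0, 7], [-2, 0, 8], [-2, 0, 8], [-1, 0, 4], [0, 0, 3], [0, 0, 3], [-1, 0, 3], [0, 0, 4], [-1, 0, 3], [0, 0, 3], [0, 0, 3]] [0. 0.]
```

>>> move_arm --claw '[40, 40, 40, 40, 40, 40, 40, 40, 40, 40, 40]' --pt "-25 0 0" --pt "-24 0 0" --pt "-25 0 0" --pt "-24 0 0" --pt "0 0 10" --pt "0 0 18" --pt "0 0 18" --pt "0 0 18" --pt "0 0 15" --pt "0 0 10" --pt "0 0 5" --spin '[0.4, 0.3, 0.4, 0.4, 0, 0, 0, 0, 0, 0, 0]' --force 30

```text
time: 17.23
tool_pos: [0.4562, 0.2224, 0.0916]
tool_rot: [0.997, 0.083, -0.001, 0.001]
contact_force: [-1.5, -0.4, -0.5]
grip_width: 0.396
```

>>> move_arm --claw '[40, 0, 0, 0, 0, 0, 0]' --pt "0 0 0" --pt "0 0 0" --pt "0 0 0" --pt "0 0 0" --pt "0 0 0" --pt "0 0 0" --pt "0 0 0" --spin '[0, 0, 0, 0, 0, 0, 0]' --force 30

```text
time: 17.82
tool_pos: [0.4588, 0.2233, 0.0946]
tool_rot: [0.997, 0.083, 0.002, -0.001]
contact_force: [9.9, 0.7, -4.9]
grip_width: 0.128
```

The bar is gripped and pushes +x at 10 N, so it sits about 3 mm further out. I'll take that offset up and lift along the arc.

>>> move_arm --claw '[0, 0, 0, 0, 0, 0, 0, 0]' --pt "2 0 0" --pt "1 0 0" --pt "1 0 -4" --pt "0 0 -4" --pt "1 0 -7" --pt "1 0 -8" --pt "1 0 -8" --pt "2 0 -7" --spin '[0, 0, 0, 0, 0, 0, 0, 0]'

```text
time: 18.48
tool_pos: [0.4643, 0.2242, 0.1318]
tool_rot: [0.997, 0.083, -0.001, 0.0]
contact_force: [-10.9, -1.2, -1.7]
grip_width: 0.124
```

>>> move_arm --claw '[0, 0, 0, 0, 0, 0, 0, 0, 0, 0, 0, 0]' --pt "2 0 -8" --pt "2 0 -8" --pt "3 0 -8" --pt "3 0 -7" --pt "3 0 -8" --pt "2 0 -4" --pt "2 0 -4" --pt "2 0 -3" --pt "2 0 -4" --pt "2 0 -4" --pt "2 0 -4" --pt "3 0 -4" --spin '[0, 0, 0, 0, 0, 0, 0, 0, 0, 0, 0, 0]'

```text
time: 19.48
tool_pos: [0.4903, 0.2284, 0.1974]
tool_rot: [0.997, 0.083, -0.003, 0.0]
contact_force: [-26.1, -4.8, 12.0]
grip_width: 0.128
```

The pull is radial, away from the hinge, and comes from a path about 3 mm too short. I'll correct that in the next rows.

>>> move_arm --claw '[0, 0, 0, 0, 0, 0, 0, 0]' --pt "-2 0 -1" --pt "-1 0 -1" --pt "0 0 0" --pt "0 0 0" --pt "2 0 -3" --pt "2 0 -4" --pt "2 0 -4" --pt "3 0 -4" --spin '[0, 0, 0, 0, 0, 0, 0, 0]'

```text
time: 20.15
tool_pos: [0.5014, 0.2302, 0.2151]
tool_rot: [0.997, 0.083, 0.002, -0.0]
contact_force: [16.6, 1.6, -16.1]
grip_width: 0.13
```

Run:
```python
from h import *
o=ctrl.get_obs();print(o['time'],o['tool_pos'],o['contact_force'])
def arc(a,p,r=221.8,c=(222.3,80.6)):
    rows=[]
    for t in a:
        q=np.array([c[0]-r*np.cos(t),c[1]+r*np.sin(t)]);d=np.round((q-p)*2)/2;p=p+d;rows.append([float(d[0]),0,float(-d[1])])
    return rows,p
r,p=arc(np.linspace(.655,.914,16),np.array([43,214.]));print(r,p)
print(arc(np.concatenate([np.linspace(.88,.16,24),np.linspace(.14,.06,8)]),p))
```

```text
20.15 [0.50143136 0.23015681 0.21512667] [ 16.57696319   1.55972361 -16.08325462]
[[3.5, 0, -1.5], [2.5, 0, -3.0], [2.0, 0, -3.0], [2.5, 0, -3.0], [2.5, 0, -3.0], [2.5, 0, -3.0], [3.0, 0, -2.5], [2.5, 0, -3.0], [2.5, 0, -2.5], [3.0, 0, -3.0], [2.5, 0, -2.5], [3.0, 0, -2.5], [3.0, 0, -2.5], [3.0, 0, -2.5], [3.0, 0, -2.5], [3.0, 0, -2.5]] [ 87.  256.5]
([[-6.0, 0, 5.0], [-5.5, 0, 4.5], [-5.0, 0, 4.5], [-5.0, 0, 5.0], [-5.0, 0, 5.0], [-4.5, 0, 5.0], [-4.5, 0, 5.5], [-4.5, 0, 5.5], [-4.0, 0, 5.5], [-4.0, 0, 5.5], [-4.0, 0, 6.0], [-3.5, 0, 5.5], [-3.5, 0, 6.0], [-3.0, 0, 6.5], [-3.0, 0, 6.0], [-3.0, 0, 6.5], [-2.5, 0, 6.5], [-2.5, 0, 6.5], [-2.5, 0, 6.5], [-2.0, 0, 6.5], [-2.0, 0, 6.5], [-1.5, 0, 7.0], [-1.5, 0, 6.5], [-1.0, 0, 7.0], [-1.0, 0, 4.5], [-0.0, 0, 2.5], [-0.5, 0, 2.5], [-0.5, 0, 2.5], [-0.0, 0, 2.5], [-0.0, 0, 2.5], [-0.5, 0, 2.5], [-0.0, 0, 2.5]], array([ 1., 94.]))
```

>>> move_arm --claw '[0, 0, 0, 0, 0, 0, 0, 0]' --pt "3.5 0 -1.5" --pt "2.5 0 -3" --pt "2 0 -3" --pt "2.5 0 -3" --pt "2.5 0 -3" --pt "2.5 0 -3" --pt "3 0 -2.5" --pt "2.5 0 -3" --spin '[0, 0, 0, 0, 0, 0, 0, 0]'

```text
time: 20.82
tool_pos: [0.5192, 0.233, 0.2367]
tool_rot: [0.997, 0.083, -0.001, 0.0]
contact_force: [-10.3, -4.3, 4.9]
grip_width: 0.124
```

>>> move_arm --claw '[0, 0, 0, 0, 0, 0, 0, 0, 0, 0]' --pt "2 0 -3" --pt "2.5 0 -3" --pt "2.5 0 -2.5" --pt "3 0 -2.5" --pt "3 0 -2.5" --pt "3 0 -2.5" --pt "3 0 -2.5" --pt "3 0 -2.5" --pt "0 0 0" --pt "0 0 0" --spin '[0, 0, 0, 0, 0, 0, 0, 0, 0, 0]'

```text
time: 21.65
tool_pos: [0.5415, 0.2367, 0.258]
tool_rot: [0.997, 0.083, -0.0, 0.0]
contact_force: [-8.2, -5.7, 8.3]
grip_width: 0.128
```

Run:
```python
from h import *
o=ctrl.get_obs();print(o['time'],o['tool_pos'],o['contact_force'])
im=grab_frame('scene');cv2.imwrite('pics/raw_up.png',im[:,:,::-1])
c=im[190:385,230:425];cv2.imwrite('pics/up.png',cv2.resize(c[:,:,::-1],None,fx=3,fy=3,interpolation=cv2.INTER_CUBIC))
```

```text
21.65 [0.54152887 0.23665637 0.25795617] [-8.21427817 -5.65548783  8.2925259 ]
```

View pics/up.png

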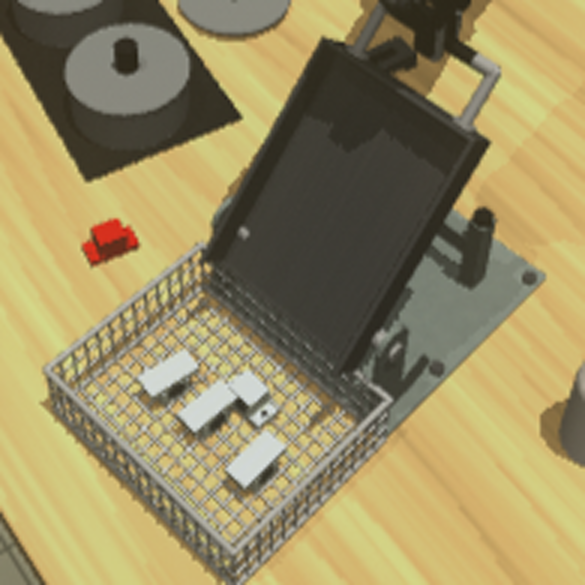

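All four blocks lie in the basket, at crop (168,373), (208,405), (250,395) and (257,460). The tray is empty, so I'll lower it along the arc.

Run:
```python
from h import *
def arc(a,p,r=222.2,c=(223.3,80.6)):
    rows=[]
    for t in a:
        q=np.array([c[0]-r*np.cos(t),c[1]+r*np.sin(t)]);d=np.round((q-p)*2)/2;p=p+d;rows.append([float(d[0]),0,float(-d[1])])
    return rows,p
r,p=arc(np.concatenate([np.linspace(.9,.18,26),np.linspace(.165,.096,6),np.linspace(.09,.056,8)]),np.array([86,257.]))
for i in range(0,len(r),10):print(r[i:i+10])
print(p)
```

```text
[[-1.0, 0, 2.5], [-5.0, 0, 4.0], [-4.5, 0, 4.0], [-5.0, 0, 4.5], [-4.5, 0, 4.5], [-4.5, 0, 4.5], [-4.0, 0, 4.5], [-4.5, 0, 5.0], [-4.0, 0, 5.0], [-4.0, 0, 5.0]]
[[-3.5, 0, 5.0], [-3.5, 0, 5.5], [-3.5, 0, 5.5], [-3.5, 0, 5.5], [-3.0, 0, 5.5], [-3.0, 0, 5.5], [-3.0, 0, 6.0], [-2.5, 0, 5.5], [-2.5, 0, 6.0], [-2.0, 0, 6.0]]
[[-2.5, 0, 6.0], [-2.0, 0, 6.5], [-1.5, 0, 6.0], [-1.5, 0, 6.0], [-1.5, 0, 6.5], [-1.5, 0, 6.0], [-0.5, 0, 3.5], [-0.5, 0, 3.0], [-0.5, 0, 3.0], [-0.0, 0, 3.0]]
[[-0.5, 0, 3.0], [-0.5, 0, 3.0], [-0.0, 0, 1.5], [-0.0, 0, 1.0], [-0.0, 0, 1.0], [-0.5, 0, 1.0], [0.0, 0, 1.0], [0.0, 0, 1.5], [0.0, 0, 1.0], [-0.0, 0, 1.0]]
[ 1.5 93. ]
```

>>> move_arm --claw '[0, 0, 0, 0, 0, 0, 0, 0, 0, 0]' --pt "-1 0 2.5" --pt "-5 0 4" --pt "-4.5 0 4" --pt "-5 0 4.5" --pt "-4.5 0 4.5" --pt "-4.5 0 4.5" --pt "-4 0 4.5" --pt "-4.5 0 5" --pt "-4 0 5" --pt "-4 0 5" --spin '[0, 0, 0, 0, 0, 0, 0, 0, 0, 0]'

```text
time: 22.53
tool_pos: [0.5006, 0.2301, 0.2139]
tool_rot: [0.997, 0.083, -0.001, 0.0]
contact_force: [-5.8, -4.5, 3.9]
grip_width: 0.124
```

>>> move_arm --claw '[0, 0, 0, 0, 0, 0, 0, 0, 0, 0]' --pt "-3.5 0 5" --pt "-3.5 0 5.5" --pt "-3.5 0 5.5" --pt "-3.5 0 5.5" --pt "-3 0 5.5" --pt "-3 0 5.5" --pt "-3 0 6" --pt "-2.5 0 5.5" --pt "-2.5 0 6" --pt "-2 0 6" --spin '[0, 0, 0, 0, 0, 0, 0, 0, 0, 0]'

```text
time: 23.37
tool_pos: [0.4716, 0.2254, 0.1574]
tool_rot: [0.997, 0.083, 0.0, -0.0]
contact_force: [-1.2, -2.1, -0.3]
grip_width: 0.123
```

>>> move_arm --claw '[0, 0, 0, 0, 0, 0, 0, 0, 0, 0]' --pt "-2.5 0 6" --pt "-2 0 6.5" --pt "-1.5 0 6" --pt "-1.5 0 6" --pt "-1.5 0 6.5" --pt "-1.5 0 6" --pt "-0.5 0 3.5" --pt "-0.5 0 3" --pt "-0.5 0 3" --pt "0 0 3" --spin '[0, 0, 0, 0, 0, 0, 0, 0, 0, 0]'

```text
time: 24.2
tool_pos: [0.4598, 0.2235, 0.1082]
tool_rot: [0.997, 0.083, 0.0, -0.0]
contact_force: [1.2, -1.0, -0.0]
grip_width: 0.13
```

>>> move_arm --claw '[0, 0, 0, 0, 0, 0, 0, 0, 0, 0]' --pt "-0.5 0 3" --pt "-0.5 0 2" --pt "0 0 1.5" --pt "0 0 1.5" --pt "0 0 1" --pt "-0.5 0 1" --pt "0 0 1" --pt "0 0 1" --pt "0 0 1" --pt "0 0 0" --spin '[0, 0, 0, 0, 0, 0, 0, 0, 0, 0]'

```text
time: 25.03
tool_pos: [0.4588, 0.2236, 0.0966]
tool_rot: [0.997, 0.083, 0.0, -0.001]
contact_force: [-3.6, -2.6, 29.2]
grip_width: 0.126
```

The tray is on its rests. I'll relax the downward press, open, and retreat straight up, then take the lid back.

>>> move_arm --claw '[0, 0, 0, 40, 40, 40, 40]' --pt "0 0 -1" --pt "0 0 -1" --pt "0 0 -0.5" --pt "0 0 0" --pt "0 0 0" --pt "0 0 0" --pt "0 0 0" --spin '[0, 0, 0, 0, 0, 0, 0]'

```text
time: 25.62
tool_pos: [0.4578, 0.223, 0.0976]
tool_rot: [0.997, 0.083, -0.0, 0.0]
contact_force: [1.2, -1.4, -0.0]
grip_width: 0.398
```

Run:
```python
from h import *
o=ctrl.get_obs();print(o['time'],o['tool_pos'],o['contact_force'],o['grip_width'])
plan([(list(o['tool_pos'][:2])+[.19],9.5,24),((.4774,-.1212,.15),10.7,29),((.4774,-.1212,.07),10.7,20)],start=(o['tool_pos'],9.5))
```

```text
25.6167 [0.45781022 0.22303035 0.09760032] [ 1.24143526 -1.37933007 -0.01679018] 0.3975453740627783
12 [[0, 0, -23], [0, 0, -23], [0, 0, -23], [0, 0, -23], [-3, 29, 3], [-3, 28, 4], [-4, 29, 3], [-3, 28, 3], [-3, 29, 4], [-3, 28, 3], [-4, 29, 3], [-3, 28, 3]] [0.0, 0.0, 0.0, 0.0, -0.1, -0.1, -0.1, -0.1, -0.1, -0.1, -0.1, -0.1]
8 [[-4, 29, 4], [-3, 28, 3], [-4, 29, 3], [-4, 28, 4], [0, 0, 20], [0, 0, 20], [0, 0, 20], [0, 0, 20]] [-0.1, -0.1, -0.1, -0.1, 0.0, -0.0, -0.0, -0.0]
end [ 477.11830317 -120.88774802   69.60031669] 10.699999999999996
```

>>> move_arm --claw '[40, 40, 40, 40, 45, 45, 45, 45, 45, 45, 45, 45]' --pt "0 0 -15" --pt "0 0 -25" --pt "0 0 -26" --pt "0 0 -26" --pt "-3 29 3" --pt "-3 28 4" --pt "-4 29 3" --pt "-3 28 3" --pt "-3 29 4" --pt "-3 28 3" --pt "-4 29 3" --pt "-3 28 3" --spin '[0, 0, 0, 0, -0.1, -0.1, -0.1, -0.1, -0.1, -0.1, -0.1, -0.1]'

```text
time: 26.62
tool_pos: [0.4711, -0.0073, 0.1636]
tool_rot: [0.996, 0.09, -0.0, -0.0]
contact_force: [0.5, -1.4, 0.1]
grip_width: 0.448
```

>>> move_arm --claw '[45, 45, 45, 45, 45, 45, 45, 45, 45, 45]' --pt "-4 29 4" --pt "-3 28 3" --pt "-4 29 3" --pt "-4 28 4" --pt "0 0 20" --pt "0 0 20" --pt "0 0 20" --pt "0 0 20" --pt "0 0 0" --pt "0 0 0" --spin '[-0.1, -0.1, -0.1, -0.1, 0, 0, 0, 0, 0, 0]'

```text
time: 27.45
tool_pos: [0.4768, -0.1209, 0.0695]
tool_rot: [0.996, 0.093, -0.001, 0.0]
contact_force: [1.0, 0.4, -0.2]
grip_width: 0.453
```

Run:
```python
from h import *
o=ctrl.get_obs();print(o['time'],o['tool_pos'],np.degrees(yaw(o['tool_rot'])))
im=grab_frame('scene');cv2.imwrite('pics/raw_lid.png',im[:,:,::-1])
```

```text
27.45 [ 0.47682035 -0.12092195  0.0694718 ] 10.678018436998721
```

>>> move_arm --claw '[45, 45, 45, 45, 45, 0, 0, 0, 0, 0]' --pt "0 0 20" --pt "0 0 17" --pt "0 0 12" --pt "0 0 5" --pt "0 0 0" --pt "0 0 0" --pt "0 0 0" --pt "0 0 0" --pt "0 0 0" --pt "0 0 0" --spin '[0, 0, 0, 0, 0, 0, 0, 0, 0, 0]' --force 40

```text
time: 28.33
tool_pos: [0.4781, -0.1209, 0.0167]
tool_rot: [0.996, 0.093, 0.001, 0.0]
contact_force: [-1.6, -0.3, 8.5]
grip_width: 0.244
```

>>> move_arm --claw '[0, 0, 0, 0, 0, 0, 0, 0]' --pt "0 0 -4" --pt "0 0 -15" --pt "0 0 -22" --pt "0 0 -25" --pt "0 0 -25" --pt "0 0 -24" --pt "0 0 -15" --pt "0 0 0" --spin '[0, 0, 0, 0, 0, 0, 0, 0]'

```text
time: 29.0
tool_pos: [0.4791, -0.121, 0.1491]
tool_rot: [0.996, 0.093, 0.002, -0.0]
contact_force: [0.1, -0.2, -1.5]
grip_width: 0.244
```

>>> move_arm --claw '[0, 0, 0, 0, 0, 0, 0, 0, 0, 0, 0]' --pt "10 9 0" --pt "18 17 0" --pt "18 17 0" --pt "18 17 0" --pt "18 17 0" --pt "18 17 0" --pt "16 15 0" --pt "10 10 0" --pt "0 0 0" --pt "0 0 0" --pt "0 0 0" --spin '[0, 0, 0, 0, 0, 0, 0, 0, 0, 0, 0]'

```text
time: 29.92
tool_pos: [0.6228, -0.214, 0.1453]
tool_rot: [0.996, 0.093, -0.001, -0.0]
contact_force: [0.0, -0.2, -0.9]
grip_width: 0.238
```

Run:
```python
from h import *
o=ctrl.get_obs();print(o['time'],o['tool_pos'],np.degrees(yaw(o['tool_rot'])),o['grip_width'])
```

```text
29.9167 [ 0.62275059 -0.21398862  0.1452743 ] 10.690266386895582 0.23831487801566317
```

>>> move_arm --claw '[0, 0, 0, 0, 0, 0, 0, 0, 0, 0]' --pt "0 0 15" --pt "0 0 20" --pt "0 0 17" --pt "0 0 10" --pt "0 0 7" --pt "0 0 6" --pt "0 0 5" --pt "0 0 4" --pt "0 0 2" --pt "0 0 0" --spin '[0, 0, 0, 0, 0, 0, 0, 0, 0, 0]'

```text
time: 30.75
tool_pos: [0.6237, -0.2143, 0.0608]
tool_rot: [0.996, 0.093, 0.0, -0.0]
contact_force: [-4.0, 2.6, 10.4]
grip_width: 0.243
```

>>> move_arm --claw '[0, 45, 45, 45, 45, 45, 45, 45, 45, 45, 45, 45]' --pt "0 0 -1" --pt "0 0 0" --pt "0 0 0" --pt "0 0 0" --pt "0 0 -10" --pt "0 0 -25" --pt "0 0 -30" --pt "0 0 -30" --pt "0 0 -30" --pt "0 0 -25" --pt "0 0 0" --pt "0 0 0" --spin '[0, 0, 0, 0, 0, 0, 0, 0, 0, 0, 0, 0]'

```text
time: 31.75
tool_pos: [0.6242, -0.2145, 0.2129]
tool_rot: [0.996, 0.093, 0.001, 0.0]
contact_force: [-0.4, -0.6, -0.9]
grip_width: 0.449
```

Run:
```python
from h import *
o=ctrl.get_obs();print(o['time'],o['tool_pos'],o['contact_force'])
im=grab_frame('scene');cv2.imwrite('pics/raw_end.png',im[:,:,::-1])
c=im[130:390,190:450];cv2.imwrite('pics/end.png',cv2.resize(c[:,:,::-1],None,fx=2.3,fy=2.3,interpolation=cv2.INTER_CUBIC))
```

```text
31.75 [ 0.62418619 -0.21454494  0.21290287] [-0.37845796 -0.59546659 -0.87130938]
```

View pics/end.png

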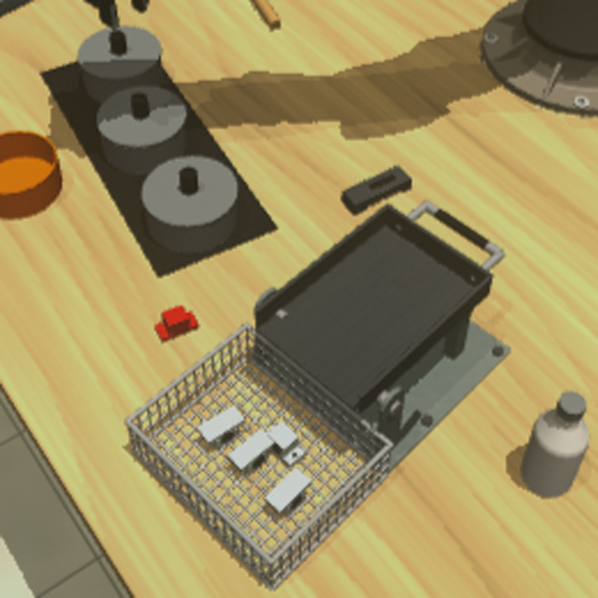

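The final picture shows the three tubs with level lids at (119,45), (141,110) and (188,190). The tray is empty and down on its rests, and the four blocks are in the basket around (255,450). The clamp, bottle and look-alikes are where they were, and the arm is clear, so I'm handing in.

Run:
```python
from h import *
print(ctrl.get_obs()['time'],ctrl.finish_job())
```

```text
the job is handed in; nothing more can be done
31.8 None
```

The job is done and handed in at 31.8 s; the final picture shows the scene as you asked for it. I opened the nearest tub first. It held the collet nut, so I closed it again and found the missing block in the middle tub. I laid that block in the free half of the tray and tipped the tray by its handle to about 0.85 rad until all four blocks slid into the basket. Then I lowered the tray onto its rests and put the middle tub's lid back. The third tub was never opened.

**Last checks:** all four blocks are in the basket, the tray is empty and level, and all three tubs have level lids. The oil bottle, strap clamp and look-alikes are where they were. The chip brush is only partly in the last picture, but I never went near it.

**What disagreed or ran over:**
- **Handle position:** the scene and wrist cameras differed by about 5 mm on the handle. That made my arc slightly off, so the handle pulled with up to about 29 N during the lift before I corrected it.
- **Lowering:** I pressed the rests with about 29 N for a moment before easing off.
- **Pictures:** I viewed 12, two over the budget of 10.

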